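Clip the preserving thermometer into its holder

ROBOT

A 6-joint arm with a two-finger parallel gripper is mounted at the origin on the work surface. World frame = base frame: x ahead of the robot, y to its left, z up, the work surface at z = 0. Lengths are in m, angles in rad, forces in N, time in s.
With the tool pointing down it reaches from about 0.35 to 0.775 m from the base axis. Payload 5.5 kg.
Tool frame: the origin (TCP) lies at the very end of the fingers, on their centre line; the grasp point (between the pads) lies 19 mm behind it; z points along the fingers, y is the line along which they close (so a half turn about z gives the same grasp; the last joint's range is limited). The gripper opens to 85 mm and grips with 20 to 120 N. Pads are 22 mm wide; open, the fingers measure 114 mm over their backs; the gripper's body (76 mm by 85 mm) begins 54 mm behind the grasp point. The pads swing forward as they close: fully open they stand 13 mm farther back than shut.
Start: joints at [1.028, 0.313, 0.046, 1.304, 0, 1.431], TCP at [0.225, 0.529, 0.231] pointing down, gripper open.
Joint ranges: [-2.76, 2.76], [-0.86, 1.69], [-1.03, 1.26], [-2.2, 2.34], [-1.47, 1.5], [-3.14, 3.14]. Speed limits (rad/s): [2.57, 2.57, 3.14, 3.14, 3.14, 3.14].

INTERFACE

Orientations are given as a unit quaternion [w, x, y, z].
In Python, from workcell import env gives the robot as it stands. The module is installed in compiled form; this text tells all that it offers.
- The arm moves only by the tool jog_arm, never from a script. Its argument "rows" is a list of rows, each a list of 6 numbers: the shift along the world's x, y, z in units of 40 mm (1.0 is 40 mm), then the turn, a rotation vector about the world's x, y, z in units of 6 degrees (1.0 is 6 degrees). In form: [[x, y, z, wx, wy, wz], ...]. A call has 1 to 12 rows; each row is the pose to reach, as a shift and turn from the pose commanded when the call began; what a row does not reach only later rows make up. A row lasts 1/12 s, in which the tool goes at most 41.7 mm and 7.16 degrees, less where a joint would pass 70% of its speed; a pose out of reach is approached as far as the arm can. A call with a gripper value outside its range is refused whole. "jaw" is the gripper command: -1 is fully open, 1 is shut, values between are in proportion, set as the call begins (left out, the last holds). The fingers move at their own pace and stop on an object; "force" is the grip in N (left out, the last holds). Time passes only in rows, so rows that repeat a pose let the fingers close. It gives the time, the measured TCP pose, the force, the opening and the grip force at its end, in the units of the state.
- env.get_state(): the state, without advancing time (a new reading comes with each control period).
- env.read_camera(name): name is "scene" or "top"; returns a dict with "pixels" (400x640x3 uint8, red, green, blue), "mtx" (3x3 intrinsics, pixels), "cam_to_world" (4x4, takes a point from camera to world coordinates). Camera axes: x right, y up, looking along -z (the intrinsics and any distortion apply to the point x, -y, -z); pixel columns grow to the right and rows downward; lengths in m; the calibration is good to about 2 mm. A picture is of the moment at which its call begins. There is no depth.
- env.hand_in(): hands the job in; it is judged then, once.
The state is a dict: "clock": time; "joint_pos": joint angles; "qvel": joint speeds; "tau": joint torques, N m; "tcp_pos": TCP position; "orientation": TCP orientation; "wrist_force": force on the tool from outside, world axes, zero at the start; "ft_torque": the same for the moment, N m; "finger_gap": finger opening in m; "grip_force": force on a finger pad.
Only numpy, scipy, OpenCV 4.12 (cv2) and the standard library are available. Lean on these libraries where they do the work, as an engineer would, in place of code of your own. Each camera call takes 0.05 s, during which the arm holds its last target. There are 200 camera calls.

TASK

Take the steel preserving thermometer from the wooden draining stand and press it down into both blue spring clips of the white holder, tip towards the orange stop, until it snaps fully home in both. Then slide it lengthwise through the clips until its tip bears on the orange sprung stop pad and pushes the pad in at least a little, and leave it there. It is delicate: press and push gently, by feel, and leave the jars and other things where they are.

Things in the scene. Friction and masses are not known exactly. Their poses are not given: they have to be found in the camera images.
- thermometer: Thermometer: round steel shaft 18 mm in diameter and 210 mm long, neck to rounded tip, with a red head (32 mm across, 30 mm long) beyond the neck; 0.1 to 0.2 kg. Origin on the axis midway between neck and tip; y axis along the shaft towards the tip, z up at the start. It lies level in the stand, axis 50 mm above the table.
- grip (a point): On the thermometer's axis, y = -15 mm from its origin (towards the head), near the centre of mass: the best place to grip, in the stand and in the clips.
- tip (a point): The very end of the thermometer's rounded tip, on its axis (y = +105 mm from its origin).
- neck (a point): Where the shaft meets the red head, on the axis (y = -105 mm).
- stand: Wooden draining stand, fixed: base 80 x 160 x 8 mm, two V-notched posts 12 mm thick at y = -60 and +60 mm, 46 mm wide, tops about 62 mm above the table; the shaft lies in the notches along y. Origin on the table under its middle. Free space for fingers between the posts.
- holder: White clip holder, fixed: base plate 70 x 280 x 10 mm, from y = -98 to +182 mm. Origin on the table midway between its two clips (y = -55 and +55 mm); y axis along the seated shaft towards the stop, z up. Between the clips there is room for fingers down to the base plate. Press the shaft in with its origin near y = -8 mm, so that the tip stays clear of the stop. Pressing on it with more than about 30 N harms it.
- seat_head (a point): Where the axis of a fully home shaft passes the clip at y = -55 mm, 50 mm above the table, x = 0. A clip is 12 mm thick along y: two blue sprung fingers that hinge outwards, lips 12 mm apart at 56 mm height, flared mouth about 30 mm wide at its top, 65 mm high. A shaft merely resting on the lips lies about 14 mm above home.
- seat_tip (a point): The same for the clip at y = +55 mm. Passing the lips of both clips takes about 8 to 20 N in all; then the shaft drops in and the hard clip floors are felt. Home, it slides along y against a friction of about 2 to 10 N.
- stop_block: Foot of the end stop: origin on the base plate (10 mm up) at holder y = +125 mm, same axes. It carries a grey upright, adjustable along y, with an orange sprung pad (26 mm across) at the height of the seated shaft. The setting is NOT reported: the pad's face lies from 15 mm nearer to 15 mm farther in y than this origin.
- stop_axis (a point): Point of the stop's foot at the height of the seated shaft (50 mm), holder x = 0, y = +125 mm; it does not move with the pad. The pad gives at 0.8 N, goes in 3 mm (2.3 N) and is then a hard stop; the clips' friction holds the thermometer against it. More than 20 N on the stop harms the tip.
- jar_honey: amber glass jar, yellow lid, 68 mm wide, 110 mm tall; origin at the centre of its underside; leave it alone.
- jar_jam: amber glass jar, red lid, 64 mm wide, 100 mm tall; origin at the centre of its underside; leave it alone.
- jar_empty: clear glass jar, white lid, 72 mm wide, 120 mm tall; origin at the centre of its underside; leave it alone.
- pot: green plastic plant pot, 100 mm wide, 85 mm tall; origin at the centre of its underside; leave it alone.
- lid_gold: gold jar lid lying on the table, 68 mm wide, 12 mm high; origin at the centre of its underside; leave it alone.
- spoon: long spoon lying on the table; leave it alone.
Things that resemble listed ones, but are neither listed nor needed, are in the scene too. What is shaped like the thermometer but purple is not meant.

How it is judged:
By the outcome, as a careful person would: the job done as asked, in the order asked, and still so for the second after the job is handed in, with the robot touching nothing.
It also fails if it takes over 48 s, if anything falls off the work surface, if the arm or the gripper's body presses on something with over 40 N, if the wrist force passes 120 N, or if a joint passes its speed limit or range.

## Working session

There is one attempt and no reset: what is moved stays moved. The work goes in short steps, Python scripts to look and compute and a tool call to move; the robot and the scene stay as the last step left them, time stands still between calls to the robot, and variables do not carry over. Pictures are saved under pics/ and viewed, at most 10 in all, crops included, and the job is handed in when it is done.

Besides the shell and the picture viewer there is one more tool, called after "Emit:" by a JSON object that holds its "method" and its "body". jog_arm: Moves the arm, as the interface text tells. Its arguments: {"type":"object","properties":{"rows":{"type":"array","items":{"type":"array","items":{"type":"number"}}},"jaw":{"type":"number"},"force":{"type":"number"}},"required":["rows"]}

```bash
mkdir -p pics; cat > h.py <<'E'
import numpy as np,cv2
from workcell import env
def ray(c,u,v,z):
    K=c["mtx"];T=c["cam_to_world"]
    d=np.array([(u-K[0,2])/K[0,0],-(v-K[1,2])/K[1,1],-1.]);d=T[:3,:3]@d;o=T[:3,3]
    return o+d*(z-o[2])/d[2]
def proj(c,p):
    K=c["mtx"];T=c["cam_to_world"];q=T[:3,:3].T@(np.asarray(p)-T[:3,3]);return K[0,0]*q[0]/-q[2]+K[0,2],K[1,1]*-q[1]/-q[2]+K[1,2]
E
python3 - <<'E'
from h import *
for n in("scene","top"):
    c=env.read_camera(n);cv2.imwrite(f"pics/{n}0.png",c["pixels"][:,:,::-1]);print(n,{k:(v.round(3).tolist() if hasattr(v,'round') else v) for k,v in c.items() if k!="pixels"})
print(env.get_state())
E
```

```text
scene {'mtx': [[442.107, 0.0, 314.411], [0.0, 442.107, 199.586], [0.0, 0.0, 1.0]], 'cam_to_world': [[-0.526, -0.555, 0.644, 1.342], [0.85, -0.332, 0.409, 0.492], [-0.013, 0.762, 0.647, 0.886], [0.0, 0.0, 0.0, 1.0]]}
top {'mtx': [[378.262, 0.0, 321.147], [0.0, 378.262, 202.466], [0.0, 0.0, 1.0]], 'cam_to_world': [[0.02, 0.999, -0.046, 0.467], [-1.0, 0.02, 0.004, -0.033], [0.005, 0.046, 0.999, 1.33], [0.0, 0.0, 0.0, 1.0]]}
{'clock': 0.1, 'joint_pos': array([ 1.02840521e+00,  3.13946768e-01,  4.50974258e-02,  1.30357847e+00,
       -7.13340171e-06,  1.43119533e+00]), 'qvel': array([-0.00112011, -0.00220585,  0.00193321,  0.00016618, -0.00080063,
        0.00010268]), 'tau': array([ 2.64117523e-03, -4.81724811e+01,  2.99244797e+01,  1.27476698e-02,
       -8.76451782e-05,  3.10505482e-05]), 'tcp_pos': array([0.22517248, 0.52859471, 0.23048779]), 'orientation': array([-2.69443843e-04,  2.00036322e-01,  9.79788143e-01, -7.69965672e-04]), 'wrist_force': array([-0.02013644,  0.24322096,  0.49774819]), 'ft_torque': array([ 0.02035167, -0.01246384,  0.00441361]), 'grip_force': 0.0, 'finger_gap': 0.08513184119551316}
```

View pics/top0.png

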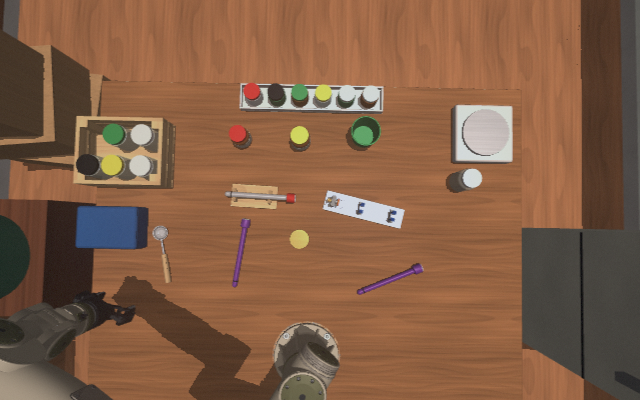

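View pics/scene0.png

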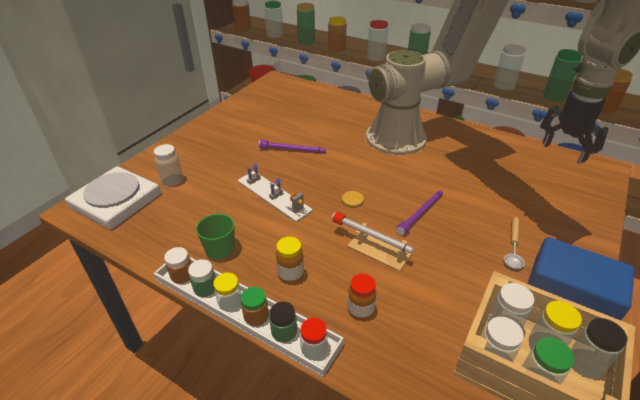

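The top view shows the thermometer at about (227..296, 195) with its red head on the right. The white holder spans (323..404, 192..227), with the stop at its left end, so both y axes point left (+y). Next I measure them.

```bash
cat > m.py <<'E'
from h import *
c=env.read_camera("top");im=c["pixels"];hsv=cv2.cvtColor(im,cv2.COLOR_RGB2HSV)
def crop(m,x0,x1,y0,y1):
    z=np.zeros_like(m);z[y0:y1,x0:x1]=m[y0:y1,x0:x1];return z
w=crop(cv2.inRange(hsv,(0,0,150),(180,60,255)),310,415,180,240)
w=cv2.morphologyEx(w,cv2.MORPH_CLOSE,np.ones((5,5)))
ct=max(cv2.findContours(w,0,1)[0],key=cv2.contourArea)
b=cv2.boxPoints(cv2.minAreaRect(ct));P=np.array([ray(c,u,v,.01) for u,v in b])
print("holder box",b.round(1).tolist(),P.round(4).tolist())
e=[P[1]-P[0],P[2]-P[1]];L=max(e,key=np.linalg.norm);print([np.linalg.norm(q).round(4) for q in e])
L=L/np.linalg.norm(L)*np.sign(L[1]);ctr=P.mean(0);org=ctr-0.042*L
print("dir",L.round(4),"yaw from +y (deg,about z)",np.degrees(np.arctan2(-L[0],L[1])),"origin",org.round(4))
bl=crop(cv2.inRange(hsv,(105,90,20),(130,255,255)),340,410,190,235)
n,_,st,ce=cv2.connectedComponentsWithStats(bl)
for i in range(1,n):
    if st[i,4]>5: print("blue",st[i].tolist(),ce[i].round(1),ray(c,*ce[i],.055).round(4))
r=crop(cv2.inRange(hsv,(0,150,90),(8,255,255))|cv2.inRange(hsv,(172,150,90),(180,255,255)),280,305,180,210)
ys,xs=np.nonzero(r);print("red",xs.min(),xs.max(),ys.min(),ys.max(),ray(c,xs.mean(),ys.mean(),.05).round(4))
s=crop(cv2.inRange(hsv,(0,0,90),(180,70,255)),222,288,185,208)
ys,xs=np.nonzero(s);f=cv2.fitLine(np.c_[xs,ys].astype(np.float32),cv2.DIST_HUBER,0,.01,.01).ravel();print("shaft",xs.min(),xs.max(),f.round(3))
for u in(xs.min(),xs.max()+1): print(u,ray(c,u,f[3]+(u-f[2])*f[1]/f[0],.05).round(4))
big=cv2.resize(im[170:245,215:415],(800,300),interpolation=cv2.INTER_CUBIC);cv2.imwrite("pics/c1.png",big[:,:,::-1])
E
python3 m.py
```

```text
holder box [[322.1000061035156, 208.8000030517578], [326.79998779296875, 189.6999969482422], [404.5, 209.10000610351562], [399.70001220703125, 228.1999969482422]] [[0.5057, -0.0419, 0.01], [0.5727, -0.0573, 0.01], [0.5102, -0.3299, 0.01], [0.4434, -0.3139, 0.01]]
[np.float64(0.0688), np.float64(0.2797)]
dir [ 0.2235  0.9747 -0.    ] yaw from +y (deg,about z) -12.913364300216708 origin [ 0.4986 -0.2267  0.01  ]
blue [361, 203, 3, 3, 8] [362.1 204.1] [ 0.5228 -0.1765  0.055 ]
blue [359, 210, 4, 3, 10] [360.2 210.9] [ 0.4998 -0.1704  0.055 ]
blue [392, 211, 4, 4, 12] [393.7 212.2] [ 0.4975 -0.2834  0.055 ]
blue [390, 218, 4, 3, 10] [391.8 219. ] [ 0.4746 -0.2773  0.055 ]
red 286 294 193 202 [0.5402 0.068  0.05  ]
shaft 225 285 [9.98000e-01 6.20000e-02 2.55111e+02 1.95378e+02]
225 [0.5497 0.288  0.05  ]
286 [0.5409 0.0813 0.05  ]
```

View pics/c1.png

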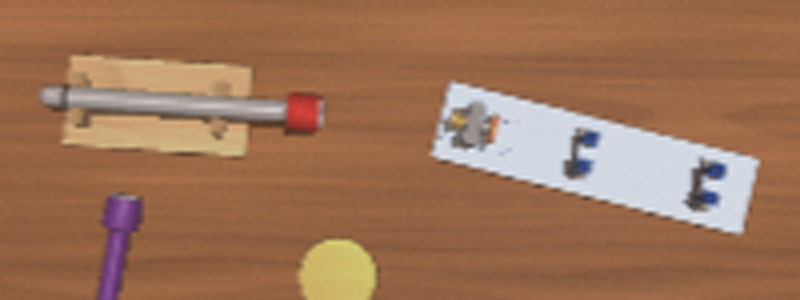

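The crop confirms the layout. The shaft runs from the tip at (225,194) to the neck at (286,197), and the orange pad faces the clips. The four clip pixels agree with the plate-based holder estimate. I'll move above the grip point.

Emit:
{"method": "jog_arm", "body": {"rows": [[8, -9, -1.5, 0, 0, -11.55], [8, -9, -1.5, 0, 0, -11.55], [8, -9, -1.5, 0, 0, -11.55], [8, -9, -1.5, 0, 0, -11.55], [8, -9, -1.5, 0, 0, -11.55], [8, -9, -1.5, 0, 0, -11.55], [8, -9, -1.5, 0, 0, -11.55], [8, -9, -1.5, 0, 0, -11.55], [8, -9, -1.5, 0, 0, -11.55], [8, -9, -1.5, 0, 0, -11.55], [8, -9, -1.5, 0, 0, -11.55], [8, -9, -1.5, 0, 0, -11.55]], "jaw": -1}}

```text
clock: 1.15
tcp_pos: [0.5474, 0.1659, 0.1705]
orientation: [0.0, 0.723, 0.691, -0.0]
wrist_force: [0.3, 0.7, -0.0]
finger_gap: 0.0854
grip_force: 0.0
```

Emit:
{"method": "jog_arm", "body": {"rows": [[0, 0, -1, 0, 0, 0], [0, 0, -2, 0, 0, 0], [0, 0, -2.7, 0, 0, 0], [0, 0, -3.1, 0, 0, 0], [0, 0, -3.45, 0, 0, 0], [0, 0, -3.45, 0, 0, 0], [0, 0, -3.45, 0, 0, 0]]}}

```text
clock: 1.73
tcp_pos: [0.5445, 0.1688, 0.0325]
orientation: [-0.001, 0.722, 0.692, -0.001]
wrist_force: [0.3, 0.5, 0.8]
finger_gap: 0.0854
grip_force: 0.0
```

```bash
python3 - <<'E'
from h import *
for n,(a,b,x,y) in {"top":(165,225,215,315),"scene":(180,290,310,440)}.items():
    c=env.read_camera(n);im=c["pixels"][a:b,x:y];cv2.imwrite(f"pics/{n}1.png",cv2.resize(im,None,fx=4,fy=4,interpolation=2)[:,:,::-1])
a=cv2.imread("pics/top1.png");b=cv2.imread("pics/scene1.png")
w=max(a.shape[1],b.shape[1]);o=np.zeros((a.shape[0]+b.shape[0],w,3),np.uint8);o[:a.shape[0],:a.shape[1]]=a;o[a.shape[0]:,:b.shape[1]]=b;cv2.imwrite("pics/g1.png",cv2.resize(o,None,fx=.8,fy=.8))
print(env.get_state()["tcp_pos"],env.get_state()["wrist_force"])
E
```

```text
[0.54617466 0.16918462 0.03430884] [-0.37683113  1.06615475 -0.13853673]
```

View pics/g1.png

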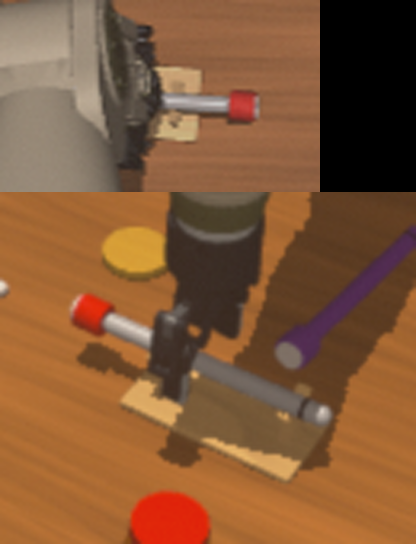

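The view shows the open fingers straddling the shaft between the posts and clear of everything. Closing now.

Emit:
{"method": "jog_arm", "body": {"rows": [[0, 0, 0, 0, 0, 0], [0, 0, 0, 0, 0, 0], [0, 0, 0, 0, 0, 0], [0, 0, 0, 0, 0, 0], [0, 0, 0, 0, 0, 0], [0, 0, 0, 0, 0, 0], [0, 0, 0, 0, 0, 0], [0, 0, 0, 0, 0, 0]], "jaw": 1, "force": 50}}

```text
clock: 2.5
tcp_pos: [0.5454, 0.169, 0.0337]
orientation: [0.0, 0.722, 0.692, 0.0]
wrist_force: [-1.9, -0.5, 4.6]
finger_gap: 0.0165
grip_force: 48.7
```

Emit:
{"method": "jog_arm", "body": {"rows": [[0, 0, 0.4, 0, 0, 0], [0, 0, 1.0, 0, 0, 0], [0, 0, 1.7, 0, 0, 0], [0, 0, 2.2, 0, 0, 0], [0, 0, 2.2, 0, 0, 0]]}}

```text
clock: 2.92
tcp_pos: [0.5482, 0.1695, 0.1255]
orientation: [0.002, 0.722, 0.692, 0.003]
wrist_force: [1.7, -0.4, -2.8]
finger_gap: 0.0161
grip_force: 49.1
```

Emit:
{"method": "jog_arm", "body": {"rows": [[-0.1, -0.6, 0, 0, 0, -0.1], [-0.2, -1.5, 0, 0, 0, -0.2], [-0.3, -2.4, 0, 0, 0, -0.4], [-0.4, -3.3, 0, 0, 0, -0.6], [-0.5, -4.2, 0, 0, 0, -0.8], [-0.6, -5.1, 0, 0, 0, -1.0], [-0.75, -6.0, 0, 0, 0, -1.2], [-0.9, -6.9, 0, 0, 0, -1.3], [-1.0, -7.8, 0, 0, 0, -1.4], [-1.1, -8.7, 0, 0, 0, -1.5], [-1.2, -9.5, 0, 0, 0, -1.6], [-1.3, -10.2, 0, 0, 0, -1.75]]}}

```text
clock: 3.92
tcp_pos: [0.4923, -0.241, 0.1197]
orientation: [-0.001, 0.783, 0.623, -0.0]
wrist_force: [-0.5, -0.4, -2.1]
finger_gap: 0.0166
grip_force: 49.0
```

Emit:
{"method": "jog_arm", "body": {"rows": [[0, -0.25, 0, 0, 0, 0], [0, -0.25, 0, 0, 0, 0], [0, -0.25, 0, 0, 0, 0], [0, -0.25, 0, 0, 0, 0], [0, -0.25, 0, 0, 0, 0], [0, -0.25, 0, 0, 0, 0]]}}

```text
clock: 4.42
tcp_pos: [0.4936, -0.2476, 0.1212]
orientation: [-0.0, 0.781, 0.624, 0.0]
wrist_force: [1.1, -0.4, -1.2]
finger_gap: 0.0163
grip_force: 49.0
```

```bash
python3 - <<'E'
from h import *
o=[]
for n,(a,b,x,y) in {"top":(165,240,300,430),"scene":(130,235,220,350)}.items():
    c=env.read_camera(n);im=c["pixels"];cv2.imwrite(f"pics/f2{n}.png",im[:,:,::-1]);o.append(cv2.resize(im[a:b,x:y],None,fx=3.3,fy=3.3,interpolation=2)[:,:,::-1])
cv2.imwrite("pics/g2.png",np.vstack(o))
s=env.get_state();print(s["tcp_pos"],s["orientation"],s["wrist_force"],s["ft_torque"],s["finger_gap"])
E
```

```text
[ 0.49367943 -0.24795737  0.12140675] [5.00362510e-05 7.81420298e-01 6.24005056e-01 6.40506746e-05] [-0.23096966  0.20416174 -1.92144675] [ 0.06572568 -0.00977413 -0.00039109] 0.01657141919660476
```

View pics/g2.png

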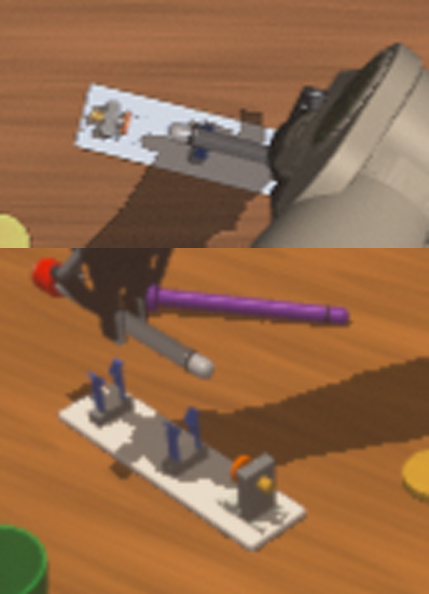

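The top view shows the shaft over the holder with the tip at about pixel (352,205), over the tip clip. The scene view puts the tip at about (284,167). I'll triangulate the tip and check that the shaft is level.

```bash
python3 - <<'E'
from h import *
C={n:env.read_camera(n) for n in("top","scene")}
def tri(a,b):
    A=[];B=[]
    for n,p in(("top",a),("scene",b)):
        o=C[n]["cam_to_world"][:3,3];d=ray(C[n],*p,0)-o;d/=np.linalg.norm(d);M=np.eye(3)-np.outer(d,d);A.append(M);B.append(M@o)
    return np.linalg.lstsq(np.vstack(A),np.hstack(B),rcond=None)[0]
# tip blob: light-grey extremes
for n,(a,b,x,y) in {"top":(195,215,345,385),"scene":(140,175,250,290)}.items():
    h=cv2.cvtColor(C[n]["pixels"],cv2.COLOR_RGB2HSV)[a:b,x:y]
    m=cv2.inRange(h,(0,0,70),(180,50,255))
    print(n);print("\n".join("".join("#" if v else "." for v in r) for r in m))
print(tri((352.1,205),(284.5,167.7)))
L=np.array([.2235,.9747,0]);g=np.array([.4937,-.248,.1404])
for dz in(-.01,0,.01):
    t=g+.1205*L+[0,0,dz];print(dz,t,[np.round(proj(C[n],t),1) for n in C])
for t in [.1404]: print(ray(C["top"],352.1,205,t))
print("pad",ray(C["top"],339.7,202,.055))
E
```

```text
top
###.....................................
#######.................................
###########.............................
###############.........................
###################.....................
#######################.................
###########################.............
##############################..........
#################..###############......
#######################################.
#######################################.
######################################..
############.########################...
#####################################...
##############..####################....
##############....###################...
#############....###################....
##############...###################....
####################################...#
####################################...#
scene
........................................
........................................
........................................
........................................
........................................
........................................
............#...........
[... 850 characters left out ...]
................#####......
....#..........................#........
........................................
........................................
.....#..................................
#....##.................................
###.####................................
.##..####...............................
[ 0.51518581 -0.1348889   0.13188783]
-0.01 [ 0.52063175 -0.13054865  0.1304    ] [array([350.3, 203.5]), array([284.2, 169.5])]
0 [ 0.52063175 -0.13054865  0.1404    ] [array([350.6, 203.4]), array([284. , 166.7])]
0.01 [ 0.52063175 -0.13054865  0.1504    ] [array([350.8, 203.3]), array([283.8, 163.8])]
[ 0.51565091 -0.13540156  0.1404    ]
pad [ 0.52841652 -0.10071458  0.055     ]
```

Emit:
{"method": "jog_arm", "body": {"rows": [[0, 0, -0.5, 0, 0, -0.05], [0, 0, -1.0, 0, 0, -0.05], [0, 0, -1.3, 0, 0, -0.05], [0, 0, -1.5, 0, 0, -0.05], [0, 0, -1.55, 0, 0, -0.05], [0, 0, -1.6, 0, 0, -0.05], [0, 0, -1.65, 0, 0, -0.05], [0, 0, -1.65, 0, 0, -0.05]]}}

```text
clock: 5.28
tcp_pos: [0.4939, -0.2493, 0.0558]
orientation: [0.001, 0.784, 0.621, 0.0]
wrist_force: [0.2, 0.5, -1.9]
finger_gap: 0.0163
grip_force: 49.1
```

```bash
python3 - <<'E'
from h import *
o=[]
for n,(a,b,x,y) in {"top":(185,235,320,410),"scene":(150,220,225,325)}.items():
    c=env.read_camera(n);im=c["pixels"];o.append(cv2.resize(im[a:b,x:y],(600,int(600*(b-a)/(y-x))),interpolation=2)[:,:,::-1])
cv2.imwrite("pics/g3.png",cv2.resize(np.vstack(o),None,fx=.78,fy=.78))
s=env.get_state();print(s["tcp_pos"],s["orientation"],s["wrist_force"],s["ft_torque"],s["finger_gap"])
E
```

```text
[ 0.49388625 -0.24928811  0.0560078 ] [6.34620199e-04 7.83563038e-01 6.21311937e-01 1.99961950e-04] [ 0.38365067  0.10529475 -1.45411835] [ 0.07407966  0.00341211 -0.04497334] 0.015922700394326233
```

View pics/g3.png

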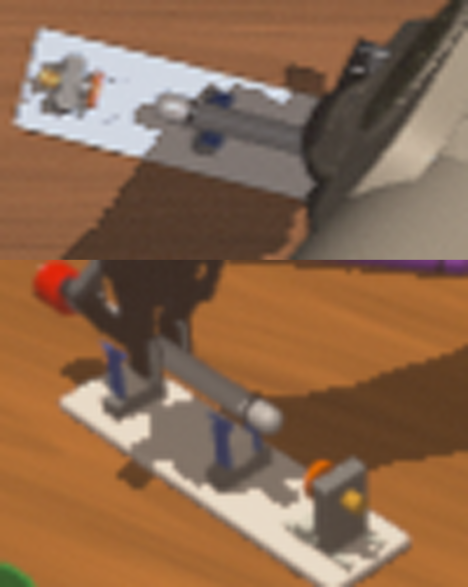

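The shaft hovers centred between the blue fingers of the clips (tip clip at crop (212,118), shaft through its middle), and the tip is clear of the orange pad. I'll lower it gently.

Emit:
{"method": "jog_arm", "body": {"rows": [[0, 0, -0.05, 0, 0, 0], [0, 0, -0.1, 0, 0, 0], [0, 0, -0.15, 0, 0, 0], [0, 0, -0.2, 0, 0, 0], [0, 0, -0.2, 0, 0, 0], [0, 0, -0.2, 0, 0, 0]]}}

```text
clock: 5.88
tcp_pos: [0.4939, -0.2493, 0.0475]
orientation: [0.001, 0.784, 0.621, 0.0]
wrist_force: [0.6, -1.2, 0.0]
finger_gap: 0.0163
grip_force: 49.1
```

Emit:
{"method": "jog_arm", "body": {"rows": [[0, 0, -0.04, 0, 0, 0], [0, 0, -0.08, 0, 0, 0], [0, 0, -0.08, 0, 0, 0], [0, 0, -0.08, 0, 0, 0]]}}

```text
clock: 6.22
tcp_pos: [0.4942, -0.2496, 0.0452]
orientation: [0.001, 0.784, 0.621, 0.0]
wrist_force: [1.0, -0.7, 5.6]
finger_gap: 0.0163
grip_force: 49.8
```

Emit:
{"method": "jog_arm", "body": {"rows": [[0, 0, -0.04, 0, 0, 0], [0, 0, -0.04, 0, 0, 0], [0, 0, -0.04, 0, 0, 0]]}}

```text
clock: 6.47
tcp_pos: [0.4944, -0.2497, 0.0438]
orientation: [0.001, 0.784, 0.621, 0.0]
wrist_force: [0.5, -1.1, 6.9]
finger_gap: 0.0167
grip_force: 49.9
```

Emit:
{"method": "jog_arm", "body": {"rows": [[0, 0, -0.04, 0, 0, 0], [0, 0, -0.04, 0, 0, 0], [0, 0, -0.04, 0, 0, 0]]}}

```text
clock: 6.72
tcp_pos: [0.4944, -0.2497, 0.0422]
orientation: [0.001, 0.784, 0.621, 0.0]
wrist_force: [0.6, -1.0, 7.0]
finger_gap: 0.0164
grip_force: 49.9
```

Emit:
{"method": "jog_arm", "body": {"rows": [[0, 0, -0.04, 0, 0, 0], [0, 0, -0.04, 0, 0, 0], [0, 0, -0.04, 0, 0, 0]]}}

```text
clock: 6.97
tcp_pos: [0.4943, -0.2497, 0.0405]
orientation: [0.001, 0.784, 0.621, 0.0]
wrist_force: [0.2, -1.4, 5.6]
finger_gap: 0.0162
grip_force: 49.8
```

Emit:
{"method": "jog_arm", "body": {"rows": [[0, 0, -0.04, 0, 0, 0], [0, 0, -0.04, 0, 0, 0], [0, 0, -0.04, 0, 0, 0]]}}

```text
clock: 7.22
tcp_pos: [0.4941, -0.2495, 0.0384]
orientation: [0.001, 0.784, 0.621, 0.0]
wrist_force: [0.6, -0.8, 3.7]
finger_gap: 0.0162
grip_force: 49.6
```

Both clips appear to be passing the lips, since the force is falling. I'll continue to the floor.

Emit:
{"method": "jog_arm", "body": {"rows": [[0, 0, -0.04, 0, 0, 0], [0, 0, -0.06, 0, 0, 0], [0, 0, -0.06, 0, 0, 0], [0, 0, -0.06, 0, 0, 0]]}}

```text
clock: 7.55
tcp_pos: [0.4935, -0.249, 0.0348]
orientation: [-0.0, 0.784, 0.621, 0.0]
wrist_force: [3.4, -2.1, -2.4]
finger_gap: 0.016
grip_force: 49.0
```

Emit:
{"method": "jog_arm", "body": {"rows": [[0, 0, -0.03, 0, 0, 0], [0, 0, -0.05, 0, 0, 0], [0, 0, -0.05, 0, 0, 0]]}}

```text
clock: 7.8
tcp_pos: [0.4936, -0.249, 0.0337]
orientation: [0.0, 0.784, 0.621, 0.0]
wrist_force: [3.0, 1.0, 2.4]
finger_gap: 0.0161
grip_force: 49.8
```

Emit:
{"method": "jog_arm", "body": {"rows": [[0, 0, -0.03, 0, 0, 0], [0, 0, -0.03, 0, 0, 0], [0, 0, -0.03, 0, 0, 0]]}}

```text
clock: 8.05
tcp_pos: [0.4937, -0.249, 0.0336]
orientation: [0.001, 0.784, 0.621, 0.0]
wrist_force: [-1.3, 1.8, 10.9]
finger_gap: 0.0164
grip_force: 50.6
```

```bash
python3 - <<'E'
from h import *
s=env.get_state();print(s["tcp_pos"],s["wrist_force"],s["ft_torque"])
E
```

```text
[ 0.49365383 -0.24899575  0.03357882] [-1.26757675  1.76745474 10.89897182] [0.36498786 0.0813306  0.00499941]
```

The hard floor is felt at the home height, and the moment fits an even load on both clips. I'll ease off and slide it along.

Emit:
{"method": "jog_arm", "body": {"rows": [[0, 0, 0.03, 0, 0, 0], [0.01, 0.04, 0.04, 0, 0, 0], [0.025, 0.11, 0.04, 0, 0, 0], [0.045, 0.19, 0.04, 0, 0, 0], [0.06, 0.26, 0.04, 0, 0, 0], [0.08, 0.34, 0.04, 0, 0, 0], [0.09, 0.39, 0.04, 0, 0, 0], [0.09, 0.39, 0.04, 0, 0, 0]]}}

```text
clock: 8.72
tcp_pos: [0.4971, -0.2346, 0.0338]
orientation: [0.001, 0.784, 0.621, -0.001]
wrist_force: [1.1, -5.7, 0.8]
finger_gap: 0.0165
grip_force: 49.4
```

```bash
python3 - <<'E'
from h import *
c=env.read_camera("scene");o=[]
im=c["pixels"][150:220,225:325];o.append(cv2.resize(im,(750,525),interpolation=2)[:,:,::-1])
cv2.imwrite("pics/g4.png",o[0])
c=env.read_camera("top");im=c["pixels"];h=cv2.cvtColor(im,cv2.COLOR_RGB2HSV)
print([(u,int(im[r,u,0]),int(im[r,u,1]),int(im[r,u,2])) for r in(201,202,203) for u in range(334,356)])
s=env.get_state();print(s["tcp_pos"],s["wrist_force"],s["ft_torque"])
E
```

```text
[(334, 142, 135, 131), (335, 152, 146, 146), (336, 180, 174, 176), (337, 167, 140, 127), (338, 186, 127, 84), (339, 205, 174, 166), (340, 208, 215, 226), (341, 210, 216, 226), (342, 208, 215, 225), (343, 208, 215, 225), (344, 208, 215, 226), (345, 209, 215, 226), (346, 207, 213, 223), (347, 207, 214, 224), (348, 208, 214, 224), (349, 209, 215, 225), (350, 209, 215, 225), (351, 209, 215, 226), (352, 209, 215, 225), (353, 183, 187, 199), (354, 128, 117, 114), (355, 126, 117, 111), (334, 137, 130, 126), (335, 125, 118, 117), (336, 135, 126, 121), (337, 147, 102, 74), (338, 206, 151, 115), (339, 207, 193, 189), (340, 207, 214, 225), (341, 211, 216, 226), (342, 208, 215, 226), (343, 208, 214, 225), (344, 207, 213, 224), (345, 190, 195, 210), (346, 152, 151, 157), (347, 148, 145, 147), (348, 150, 148, 153), (349, 162, 164, 174), (350, 188, 193, 207), (351, 205, 213, 224), (352, 184, 187, 200), (353, 124, 116, 111), (354, 126, 117, 113), (355, 129, 119, 113), (334, 142, 135, 131), (335, 102, 94, 91), (336, 108, 91, 83), (337, 154, 91, 60), (338, 204, 146, 129), (339, 207, 201, 208), (340, 210, 215, 226), (341, 211, 216, 226), (342, 210, 216, 226), (343, 184, 189, 202), (344, 122, 113, 109), (345, 124, 115, 113), (346, 154, 146, 143), (347, 164, 156, 153), (348, 164, 155, 153), (349, 158, 149, 148), (350, 143, 136, 134), (351, 107, 101, 98), (352, 84, 77, 75), (353, 109, 101, 97), (354, 117, 108, 103), (355, 127, 116, 112)]
[ 0.49713396 -0.23455192  0.0337555 ] [ 1.6191962  -5.00685682  0.59407049] [-0.92118657 -0.30940191  0.04680688]
```

View pics/g4.png

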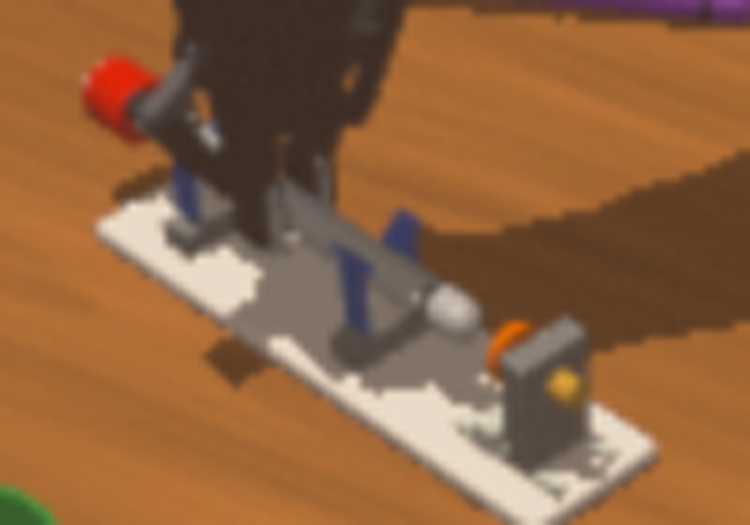

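The picture shows the shaft down in both clips, with the tip about 20 mm short of the orange pad; in the top view the tip is at column 345 and the pad at about 339. I'll continue in smaller steps, watching the axial force.

Emit:
{"method": "jog_arm", "body": {"rows": [[0.02, 0.08, 0, 0, 0, 0], [0.035, 0.15, 0, 0, 0, 0], [0.05, 0.22, 0, 0, 0, 0], [0.065, 0.28, 0, 0, 0, 0], [0.065, 0.28, 0, 0, 0, 0]]}}

```text
clock: 9.23
tcp_pos: [0.4998, -0.2231, 0.0337]
orientation: [0.001, 0.784, 0.621, -0.001]
wrist_force: [2.4, -3.4, 0.3]
finger_gap: 0.0161
grip_force: 49.4
```

Emit:
{"method": "jog_arm", "body": {"rows": [[0.01, 0.04, 0, 0, 0, 0], [0.01, 0.05, 0, 0, 0, 0], [0.01, 0.05, 0, 0, 0, 0]]}}

```text
clock: 9.48
tcp_pos: [0.5002, -0.2214, 0.0338]
orientation: [0.001, 0.784, 0.621, -0.001]
wrist_force: [1.7, -5.9, -0.2]
finger_gap: 0.0165
grip_force: 49.4
```

Emit:
{"method": "jog_arm", "body": {"rows": [[0.01, 0.04, 0, 0, 0, 0], [0.01, 0.05, 0, 0, 0, 0], [0.01, 0.05, 0, 0, 0, 0]]}}

```text
clock: 9.73
tcp_pos: [0.5006, -0.2194, 0.0337]
orientation: [0.001, 0.784, 0.621, -0.001]
wrist_force: [1.1, -5.2, 0.2]
finger_gap: 0.0166
grip_force: 49.4
```

Emit:
{"method": "jog_arm", "body": {"rows": [[0.01, 0.04, 0, 0, 0, 0], [0.01, 0.05, 0, 0, 0, 0], [0.01, 0.05, 0, 0, 0, 0]]}}

```text
clock: 9.98
tcp_pos: [0.501, -0.2174, 0.0338]
orientation: [0.001, 0.784, 0.621, -0.001]
wrist_force: [1.6, -5.8, -0.5]
finger_gap: 0.0166
grip_force: 49.4
```

Emit:
{"method": "jog_arm", "body": {"rows": [[0.01, 0.04, 0, 0, 0, 0], [0.01, 0.04, 0, 0, 0, 0], [0.01, 0.04, 0, 0, 0, 0]]}}

```text
clock: 10.23
tcp_pos: [0.5014, -0.2157, 0.0338]
orientation: [0.001, 0.784, 0.621, -0.001]
wrist_force: [1.6, -5.9, 0.3]
finger_gap: 0.0161
grip_force: 49.4
```

```bash
python3 - <<'E'
from h import *
c=env.read_camera("scene")
cv2.imwrite("pics/g5.png",cv2.resize(c["pixels"][180:215,270:320],(750,525),interpolation=2)[:,:,::-1])
s=env.get_state();print(s["tcp_pos"],s["wrist_force"])
E
```

```text
[ 0.50145191 -0.21572144  0.03376873] [ 1.67147733 -4.44263907  0.63871166]
```

View pics/g5.png

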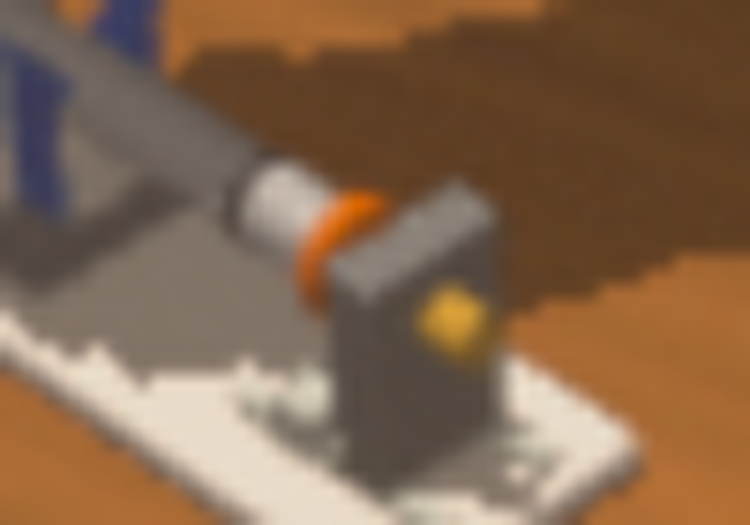

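The tip is now at or within a few millimetres of the orange pad. I'll take 1 mm steps until the hard stop is felt as a force rise.

Emit:
{"method": "jog_arm", "body": {"rows": [[0.006, 0.025, 0, 0, 0, 0], [0.006, 0.025, 0, 0, 0, 0], [0.006, 0.025, 0, 0, 0, 0]]}}

```text
clock: 10.53
tcp_pos: [0.5017, -0.2148, 0.0338]
orientation: [0.001, 0.784, 0.621, -0.001]
wrist_force: [2.2, -5.4, 0.2]
finger_gap: 0.016
grip_force: 49.4
```

Emit:
{"method": "jog_arm", "body": {"rows": [[0.006, 0.025, 0, 0, 0, 0], [0.006, 0.025, 0, 0, 0, 0], [0.006, 0.025, 0, 0, 0, 0]]}}

```text
clock: 10.78
tcp_pos: [0.5018, -0.214, 0.0338]
orientation: [0.001, 0.784, 0.621, -0.001]
wrist_force: [0.8, -5.6, -0.4]
finger_gap: 0.0163
grip_force: 49.4
```

Emit:
{"method": "jog_arm", "body": {"rows": [[0.006, 0.025, 0, 0, 0, 0], [0.006, 0.025, 0, 0, 0, 0], [0.006, 0.025, 0, 0, 0, 0]]}}

```text
clock: 11.03
tcp_pos: [0.502, -0.2131, 0.0338]
orientation: [0.001, 0.784, 0.621, -0.001]
wrist_force: [1.0, -7.8, -0.7]
finger_gap: 0.0165
grip_force: 49.4
```

Emit:
{"method": "jog_arm", "body": {"rows": [[0.006, 0.025, 0, 0, 0, 0], [0.006, 0.025, 0, 0, 0, 0], [0.006, 0.025, 0, 0, 0, 0]]}}

```text
clock: 11.28
tcp_pos: [0.5022, -0.2122, 0.0338]
orientation: [0.001, 0.784, 0.621, -0.001]
wrist_force: [2.5, -6.6, -0.5]
finger_gap: 0.0162
grip_force: 49.3
```

Emit:
{"method": "jog_arm", "body": {"rows": [[0.006, 0.025, 0, 0, 0, 0], [0.006, 0.025, 0, 0, 0, 0], [0.006, 0.025, 0, 0, 0, 0]]}}

```text
clock: 11.53
tcp_pos: [0.5024, -0.2114, 0.0338]
orientation: [0.001, 0.784, 0.621, -0.001]
wrist_force: [1.1, -6.9, -0.8]
finger_gap: 0.0164
grip_force: 49.3
```

Emit:
{"method": "jog_arm", "body": {"rows": [[0.006, 0.025, 0, 0, 0, 0], [0.006, 0.025, 0, 0, 0, 0], [0.006, 0.025, 0, 0, 0, 0]]}}

```text
clock: 11.78
tcp_pos: [0.5025, -0.2111, 0.0338]
orientation: [0.002, 0.784, 0.621, -0.002]
wrist_force: [0.5, -9.8, -0.8]
finger_gap: 0.0161
grip_force: 49.3
```

Emit:
{"method": "jog_arm", "body": {"rows": [[0.006, 0.025, 0, 0, 0, 0], [0.006, 0.025, 0, 0, 0, 0], [0.006, 0.025, 0, 0, 0, 0]]}}

```text
clock: 12.03
tcp_pos: [0.5026, -0.2109, 0.0338]
orientation: [0.002, 0.784, 0.621, -0.002]
wrist_force: [-0.2, -12.3, -1.4]
finger_gap: 0.016
grip_force: 49.2
```

The hard stop was felt at about 12 N, of which about 6 N is friction. I'll ease the preload and release.

Emit:
{"method": "jog_arm", "body": {"rows": [[-0.008, -0.035, 0, 0, 0, 0], [-0.016, -0.07, 0, 0, 0, 0], [-0.016, -0.07, 0, 0, 0, 0]]}}

```text
clock: 12.28
tcp_pos: [0.5025, -0.2111, 0.0337]
orientation: [0.0, 0.784, 0.621, -0.0]
wrist_force: [2.6, -3.7, -0.0]
finger_gap: 0.0164
grip_force: 49.4
```

Emit:
{"method": "jog_arm", "body": {"rows": [[0, 0, 0, 0, 0, 0], [0, 0, 0, 0, 0, 0], [0, 0, 0, 0, 0, 0], [0, 0, 0, 0, 0, 0], [0, 0, 0, 0, 0, 0], [0, 0, 0, 0, 0, 0], [0, 0, 0, 0, 0, 0]], "jaw": -1}}

```text
clock: 12.87
tcp_pos: [0.5022, -0.2102, 0.0337]
orientation: [-0.0, 0.784, 0.621, 0.0]
wrist_force: [0.7, -0.4, 0.4]
finger_gap: 0.0856
grip_force: 0.0
```

Emit:
{"method": "jog_arm", "body": {"rows": [[0, 0, 0.3, 0, 0, 0], [0, 0, 0.8, 0, 0, 0], [0, 0, 1.5, 0, 0, 0], [0, 0, 2.3, 0, 0, 0], [0, 0, 3.1, 0, 0, 0], [-0.3, -1, 3.5, 0, 0, 0], [-0.6, -2, 3.5, 0, 0, 0], [-1, -3, 3.5, 0, 0, 0], [-1.5, -4, 3.5, 0, 0, 0], [-1.5, -4, 3.5, 0, 0, 0], [-1.5, -4, 3.5, 0, 0, 0]]}}

```text
clock: 13.78
tcp_pos: [0.4409, -0.3729, 0.1735]
orientation: [0.0, 0.785, 0.619, -0.0]
wrist_force: [-0.3, -0.8, -0.1]
finger_gap: 0.0853
grip_force: 0.0
```

```bash
python3 - <<'E'
from h import *
c=env.read_camera("scene");im=c["pixels"]
a=cv2.resize(im[150:220,225:325],(420,294),interpolation=2);b=cv2.resize(im[180:215,270:320],(420,294),interpolation=2)
t=env.read_camera("top")["pixels"];d=cv2.resize(t[185:235,320:410],(378,210),interpolation=2)
o=np.zeros((588,800,3),np.uint8);o[:294,:420]=a;o[294:,:420]=b;o[:210,420:798]=d
cv2.imwrite("pics/g6.png",o[:,:,::-1])
s=env.get_state();print(s["clock"],s["tcp_pos"],s["wrist_force"],s["finger_gap"])
E
```

```text
13.8833 [ 0.44200853 -0.36989365  0.17342975] [ 0.59335662  1.09463259 -1.31811483] 0.08561021291968746
```

View pics/g6.png

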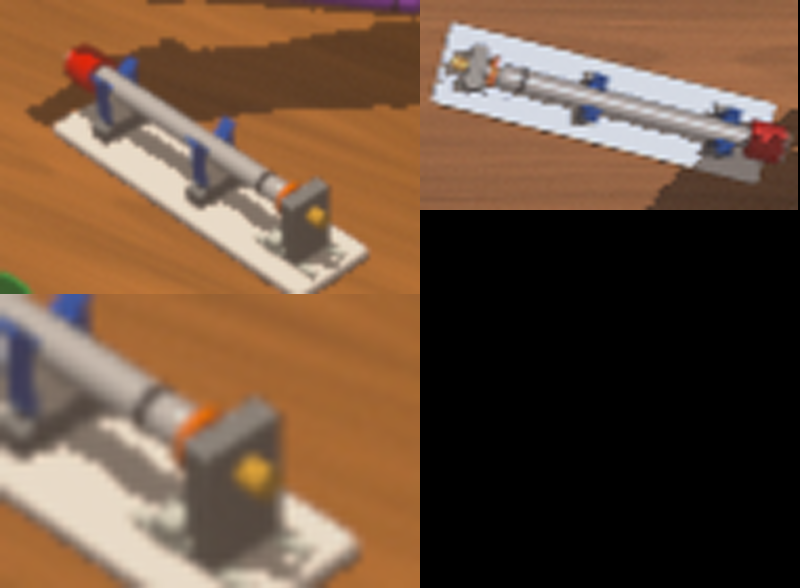

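The views show the shaft level and home in both blue clips, the tip pressed on the orange pad, which has moved in towards its upright, and the gripper clear. Handing in.

```bash
python3 -c "
from workcell import env
print(env.hand_in())"
```

```text
the job is handed in; nothing more can be done
None
```

The thermometer is home in both clips with its tip pushing the orange pad in, and the job is handed in at about 14 s; peak pressing force was about 12 N, and nothing else was touched.

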